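Seat a bottle in the sealing press and press its foil down

TASK

With the fingertips, push the bottle that stands on the press's base plate back along the plate until it sits snugly against both sides of the V-shaped nest, under the sealing head, without lifting it or tipping it over. Then press the lever down until the head bears firmly on the bottle's foil, keep it pressed for two seconds, and let the lever come all the way up again. Leave the other bottles and the tray of foil discs where they are.

Things in the scene. Friction and masses are not known exactly. Their poses are not given: they have to be found in the camera images.
- press: bench-top bottle sealing press, fixed. Origin: on the desk (z = 0) on the vertical axis of the sealing head. Its x axis (roughly away from the robot) is the direction in which a bottle is pushed into the nest; the column is at +y, the lever reaches out to -y. Painted grey base plate, top face 10 mm above the desk, from x = -190 to +80 and y = -90 to +160 mm
- seat (a point): point on the top face of the base plate on the axis of the sealing head: where the centre of the bottle's underside must come
- nest (a point): inner corner of the V nest, at its top edge, 45 mm beyond the seat and 44 mm above the desk. Two upright walls of white, slippery plastic, 10 mm thick, fixed on the plate, spread from here at 45 degrees either side of the press's -x axis and are open to it; the mouth is 78 mm wide. A 64 mm bottle that touches both walls stands exactly on the head's axis
- column_top (a point): top of the press's steel column, 25 mm in diameter, 370 mm above the desk and 115 mm to the press's +y of the head's axis. A red casting clamped to it carries the spindle above the nest: up to 56 mm wide along the press's x, from y = -18 to +178 mm (with its black knob), from 170 to 276 mm above the desk
- bottle: white plastic bottle with a shiny foil disc on its mouth, standing on the base plate in front of the nest. 64 mm in diameter, 110 mm high, neck 40 mm across, about 0.2 kg (varies). Straight-sided up to 75 mm. Origin: centre of its underside, z up
- head: round steel sealing head, 56 mm in diameter and 12 mm thick, at the lower end of the spindle. Origin: centre of its lower face, 135 mm above the desk when the lever is up, 15 mm above a bottle standing on the plate. It goes straight down 65 mm per radian of the lever, and yields on a spring (9 to 19 N) once it is on the bottle
- lever (a joint): angle of the lever, rad: 0 when up (it springs back there when let go), growing as it is pressed down, mechanical end at 0.36. The head meets the foil of a seated bottle at 0.23 and bears on it firmly from 0.26 on. Pressing at the grip takes 3 to 12 N
- lever_grip (a point): centre of the lever's black rubber grip, on its axis: a round bar 26 mm in diameter, 115 mm long, pointing to the press's -y and, when up, rising 0.17 rad towards its free end. When up, this point is about 258 mm above the desk and 186 mm from the head's axis. Its top is free for pressing from above; pressed straight down it drops by about 65 mm for 0.26 rad and 85 mm for 0.33 rad
- pivot (a point): pivot of the lever, a level axis parallel to the press's x, 215 mm above the desk, 65 mm to the press's +y of the head's axis and 255 mm from the centre of the grip
- small_a: small white bottle with foil, 40 mm in diameter, 74 mm high, on the desk beside the base plate under the lever's side; not to be moved. Origin: centre of its underside
- small_b: second small white bottle, the same as small_a; not to be moved. Origin: centre of its underside
- tall: tall white bottle, 84 mm in diameter, 185 mm high, on the desk on the column's side; not to be moved. Origin: centre of its underside
- liner_tray: shallow grey tray of foil discs, 130 x 110 x 30 mm, on the desk on the column's side; not to be moved. Origin: centre of its underside
There are look-alikes about, which are no part of the job. What is shaped like the bottle but blue, orange or pink is not meant.

How it is judged:
On the way, in this order (a step that is already met when the one before it is completed fails the run):
1. the bottle stands upright in the nest under the head, within 5 mm, the lever still up (horizontal distance between bottle and seat below 0.005 m and angle between bottle's own z axis and vertical below 0.05 rad and value of joint lever below 0.12 rad), for 0.2 s.
2. the lever is pressed and the head bears on the foil with more than 6 N for 1.2 s, the bottle still in the nest (value of joint lever above 0.235 rad and contact force between head and bottle above 6 N and horizontal distance between bottle and seat below 0.005 m), for 1.2 s.
At the end, for the whole second after the job is handed in: the bottle stands upright and at rest on the plate with its centre within 5 mm of the head's axis, the lever is up again (below 0.04 rad), after the head has borne on the foil (over 6 N) for at least 1.2 s without a break (horizontal distance between bottle and seat below 0.005 m and angle between bottle's own z axis and vertical below 0.05 rad and z of bottle in the frame of press below 0.014 m and linear speed of bottle below 0.02 m/s and value of joint lever below 0.04 rad); the robot touches nothing.
It fails at once if the bottle is lifted 8 mm or more off the base plate (it is only to be pushed) (z of bottle in the frame of press above 0.018 m).
It fails at once if the bottle is tipped by more than 0.25 rad (angle between bottle's own z axis and vertical above 0.25 rad).
It fails at once if another bottle or the tray is moved by more than 12 mm (distance of any of small_a, small_b, tall, liner_tray from where it was at the start of the episode above 0.012 m).
It also fails if it takes over 56 s, if anything falls off the work surface, if the arm or the gripper's body presses on something with over 40 N, if the wrist force passes 120 N, or if a joint passes its speed limit or range.

ROBOT

A 6-joint arm with a two-finger parallel gripper is mounted at the origin on the work surface. World frame = base frame: x ahead of the robot, y to its left, z up, the work surface at z = 0. Lengths are in m, angles in rad, forces in N, time in s.
With the tool pointing down it reaches from about 0.325 to 0.85 m from the base axis. Payload 15.5 kg.
Tool frame: the origin (TCP) lies at the very end of the fingers, on their centre line; the grasp point (between the pads) lies manip.tcp_to_grasp behind it (manip.tcp_to_grasp is the distance from the TCP to the grasp point, in m); z points along the fingers, y is the line along which they close (so a half turn about z gives the same grasp; the last joint's range is limited). The gripper opens to 91 mm and grips with 3 to 60 N. Pads are 32 mm wide; open, the fingers measure 118 mm over their backs; the gripper's body (76 mm by 178 mm) begins 60 mm behind the grasp point.
Start: joints at [-1.248, 0.494, 1.345, -0, 1.302, -0.096], TCP at [0.254, -0.571, 0.214] pointing down, gripper open.
Joint ranges: [-2.91, 2.91], [-0.82, 2.16], [0.22, 2.67], [-1.22, 4.37], [0.12, 2.79], [-3.08, 3.08]. Speed limits (rad/s): [1.89, 1.89, 2.57, 3.01, 3.01, 3.01].

INTERFACE

Orientations are given as a unit quaternion [x, y, z, w].
In Python, from workcell import manip gives the robot as it stands.
- The arm moves only by the tool play_rows, never from a script. Its argument "increments" is a list of rows, each an object with "translation": the shift along the tool's x, y, z normalised to -1 to 1, where 1 is 0.5 m, a list of three; "rotation": the turn, a rotation vector about the tool's x, y, z normalised to -1 to 1, where 1 is 0.5 rad, a list of three. A call has 1 to 8 rows; each row is the pose to reach, as a shift and turn from the pose commanded when the call began, along the tool's axes at that moment; what a row does not reach only later rows make up. A row lasts 1/8 s, in which the tool goes at most 62.5 mm and 10.7 degrees, less where a joint would pass 70% of its speed; a pose out of reach is approached as far as the arm can. A call with a number of a shift or a turn outside -1 to 1 is refused whole. A call with a gripper value outside its range is refused whole. "hand" is the finger opening in mm, from 0 to 91.2, set as the call begins (left out, the last holds). The fingers move at their own pace and stop on an object; the grip force is fixed at half the most. Time passes only in rows, so rows that repeat a pose let the fingers close. It gives the time, the measured TCP pose, the force, the opening and the grip force at its end, in the units of the state.
- manip.read_state(): the state, without advancing time (a new reading comes with each control period).
- manip.capture(name): name is "scene" or "top" or "wrist"; returns the picture (480x640x3 uint8, red, green, blue); there is no depth.
- manip.get_calibration(name): a dict with "fx", "fy", "cx", "cy" (pixels), "world_to_cam" (4x4, takes a point from world to camera coordinates). Camera axes: x right, y up, looking along -z (the intrinsics and any distortion apply to the point x, -y, -z); pixel columns grow to the right and rows downward; lengths in m; the calibration is good to about 2 mm. A picture is of the moment at which its call begins: read the wrist's pose just before it. get_calibration takes no time and is no camera call; for the wrist camera it gives the pose at the moment of the call.
- manip.job_done(): hands the job in; it is judged then, once.
The state is a dict: "time": time; "joint_positions": joint angles; "joint_vel": joint speeds; "joint_torque": joint torques, N m; "tool_pos": TCP position; "tcp_rot": TCP orientation; "contact_force": force on the tool from outside, world axes, zero at the start; "wrist_torque": the same for the moment, N m; "finger_gap": finger opening in m; "finger_force": force on a finger pad.
Only numpy, scipy, OpenCV 4.12 (cv2) and the standard library are available. Lean on these libraries where they do the work, as an engineer would, in place of code of your own. Each camera call takes 0.05 s, during which the arm holds its last target. There are 200 camera calls.

## Working session

There is one attempt and no reset: what is moved stays moved. The work goes in short steps, Python scripts to look and compute and a tool call to move; the robot and the scene stay as the last step left them, time stands still between calls to the robot, and variables do not carry over. Pictures are saved under pics/ and viewed, at most 10 in all, crops included, and the job is handed in when it is done.

Besides the shell and the picture viewer there is one more tool, called after "Emit:" in YAML: its name, and indented under it one key for each argument. play_rows: Moves the arm, as the interface text tells. Scaled input: -1 to 1 covers 0.5 m each way for a shift and 0.5 rad each way for a turn. Its arguments: {"type":"object","properties":{"increments":{"type":"array"},"hand":{"type":"number"}},"required":["increments"]}

```bash
mkdir -p pics
python3 - <<'E'
from workcell import manip
import cv2
for n in("scene","top"):
    c=manip.get_calibration(n);print({k:(v if not hasattr(v,'round') else v) for k,v in c.items()})
    cv2.imwrite(f"pics/{n}0.png",manip.capture(n)[:,:,::-1])
s=manip.read_state();print(s['time'],s['tool_pos'],s['tcp_rot'],s['finger_gap'],manip.tcp_to_grasp)
E
```

```text
{'fx': 576.8862136091158, 'fy': 576.8862136091158, 'cx': 330.1570457048178, 'cy': 242.86562517361537, 'world_to_cam': array([[-0.12751364,  0.99171931, -0.01526683, -0.06720733],
       [-0.69202213, -0.07793123,  0.71765737,  0.20904709],
       [ 0.71052491,  0.10207609,  0.69622901, -1.5439525 ],
       [ 0.        ,  0.        ,  0.        ,  1.        ]])}
{'fx': 620.8773779846464, 'fy': 620.8773779846464, 'cx': 318.9965844504052, 'cy': 249.89668180875145, 'world_to_cam': array([[ 0.02825726, -0.99952838,  0.01202269,  0.09565733],
       [ 0.98973773,  0.02966183,  0.13978344, -0.56098326],
       [-0.14007413,  0.00794941,  0.99010911, -1.37195802],
       [ 0.        ,  0.        ,  0.        ,  1.        ]])}
0.1 [ 0.25349948 -0.57091308  0.21342135] [ 9.78257490e-01  2.07393354e-01 -6.90933619e-05 -5.24075886e-04] 0.09106513687987633 0.0188
```

View pics/scene0.png

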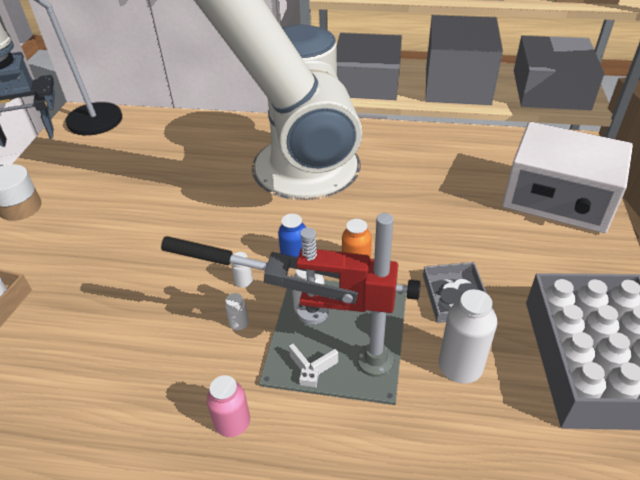

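View pics/top0.png

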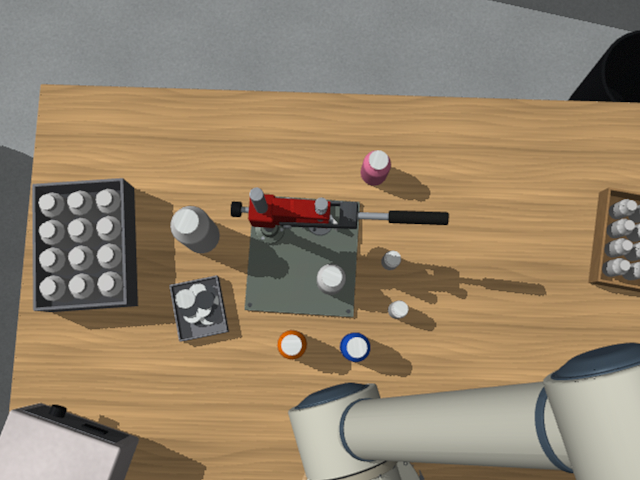

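The image shows the white bottle on the base plate at top (330,278). Its look-alikes are orange (292,345), blue (355,347), pink (376,165), the small bottles (392,260) and (399,310), and the tall bottle (192,228). By the description I choose (330,278). Next is a closer crop to check that choice.

Run:
```python
import cv2
t=cv2.imread("pics/top0.png")[180:350,225:455];cv2.imwrite("pics/t1.png",cv2.resize(t,None,fx=3.4,fy=3.4,interpolation=cv2.INTER_CUBIC))
t=cv2.imread("pics/scene0.png")[205:405,155:425];cv2.imwrite("pics/s1.png",cv2.resize(t,None,fx=2.9,fy=2.9,interpolation=cv2.INTER_CUBIC))
```

```text
(no output)
```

View pics/t1.png

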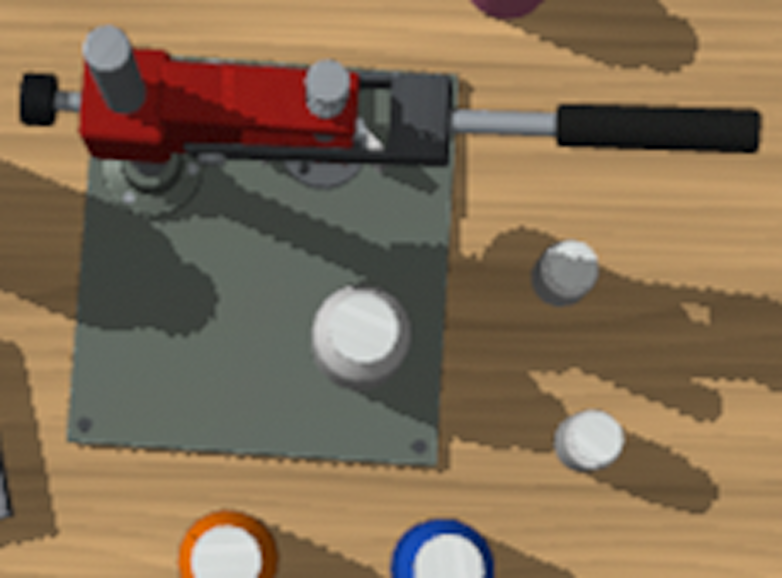

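View pics/s1.png

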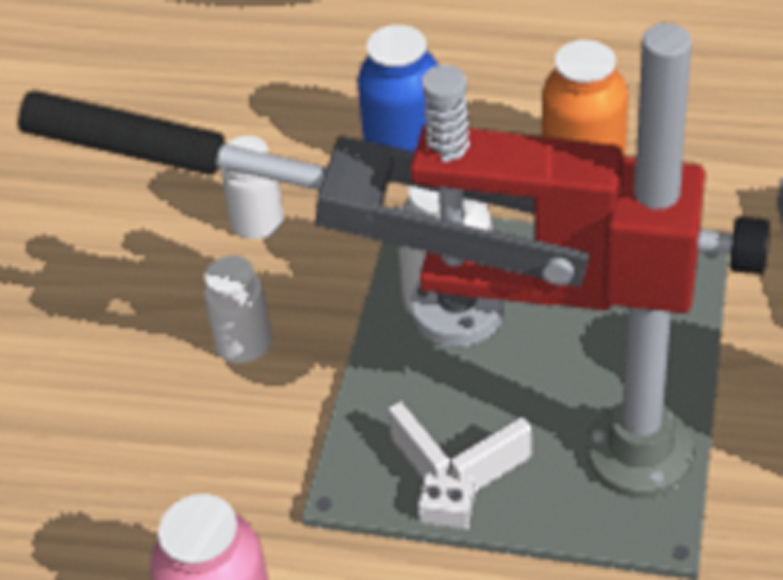

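The crops show:
- Top: the bottle's foil is at crop (365,333). The plate corners are at (68,440), (438,466) and (462,75).
- Scene: the V nest's inner corner is at crop (449,468), and the plate's far corners are at (303,521) and (697,573).

The bottle on the plate is the white one, as described.

```bash
cat > h.py <<'E'
from workcell import manip
import numpy as np
from scipy.optimize import least_squares
def proj(n,P):
    c=manip.get_calibration(n);p=c['world_to_cam']@np.append(P,1)
    return np.array([c['cx']+c['fx']*p[0]/-p[2],c['cy']+c['fy']*-p[1]/-p[2]])
def unproj(n,uv,z):
    return least_squares(lambda q:proj(n,[q[0],q[1],z])-uv,[.5,-.1]).x
T=lambda u,v:np.array([225+(u+.5)/3.4-.5,180+(v+.5)/3.4-.5])
S=lambda u,v:np.array([155+(u+.5)/2.9-.5,205+(v+.5)/2.9-.5])
def W(p,P):
    c,s=np.cos(p[2]),np.sin(p[2]);return np.array([p[0]+c*P[0]-s*P[1],p[1]+s*P[0]+c*P[1],P[2]])
E
python3 - <<'E'
from h import *
F=[('top',T(68,440),(-.19,.16,.01)),('top',T(438,466),(-.19,-.09,.01)),('top',T(462,75),(.08,-.09,.01)),
('scene',S(303,521),(.08,-.09,.01)),('scene',S(697,573),(.08,.16,.01)),('scene',S(666,40),(0,.115,.37)),('top',T(108,48),(0,.115,.37)),
('scene',S(450,466),(.045,0,.044)),('top',T(658,128),(0,-.186,.258)),('scene',S(122,131),(0,-.186,.258))]
f=lambda p:np.concatenate([proj(n,W(p,P))-uv for n,uv,P in F])
r=least_squares(f,[.6,-.1,0],loss='soft_l1',x_scale=[.1,.1,.1]);p=r.x
print(p);print(f(p).reshape(-1,2).round(1))
def inv(q):
    R=np.array([[np.cos(p[2]),np.sin(p[2])],[-np.sin(p[2]),np.cos(p[2])]]);return R@(q-p[:2])
for nm,uv,z in [('bottle',T(365,333),.12),('sa',T(571,268),.074),('sb',T(591,439),.074),('blue',T(449,567),.11),('orange',T(228,558),.11)]:
    q=unproj('top',uv,z);print(nm,q.round(4),inv(q).round(4))
print('scene sa',unproj('scene',S(231,270),.074),'grip',W(p,(0,-.186,.258)))
E
```

```text
[ 0.60367617  0.11373861 -0.03374626]
[[-1.1  0.5]
 [-0.7 -0.3]
 [-1.5 -0.7]
 [-2.1 -0.8]
 [-0.7 -0. ]
 [-1.1 -0.8]
 [-0.9 -0.2]
 [-1.5 -2.2]
 [-2.1 -0.6]
 [ 0.1  1.3]]
bottle [0.4878 0.0833] [-0.1147 -0.0344]
sa [ 0.5387 -0.0512] [-0.0594 -0.167 ]
sb [ 0.4281 -0.0654] [-0.1694 -0.1849]
blue [0.3445 0.0271] [-0.2561 -0.0953]
orange [0.3462 0.1644] [-0.259  0.042]
scene sa [ 0.53772482 -0.04877485] grip [ 0.59740056 -0.07215549  0.258     ]
```

```bash
cat >> h.py <<'E'
from scipy.spatial.transform import Rotation as Ro
PR=np.array([0.6037,0.1137,-0.0337])
def target(pp,yaw,tilt):
    """press-frame point; tool x at press yaw, tool z tilted forward; prints units of the move from current pose"""
    s=manip.read_state();R=Ro.from_quat(s['tcp_rot'])
    a=yaw+PR[2]
    G=Ro.from_euler('z',a)*Ro.from_euler('y',-tilt)*Ro.from_matrix(np.diag([1,-1,-1]))
    w=W(PR,pp);print('world',w.round(4),'now',s['tool_pos'].round(4),'t',s['time'])
    print('trans',(R.inv().apply(w-s['tool_pos'])/.5).round(3),'rot',((R.inv()*G).as_rotvec()/.5).round(3))
def here():
    s=manip.read_state();p=s['tool_pos'];q=Ro.from_euler('z',-PR[2]).apply(p-np.array([PR[0],PR[1],0]))
    x=Ro.from_euler('z',-PR[2]).apply(Ro.from_quat(s['tcp_rot']).as_matrix())
    print('t',s['time'],'press',q.round(4),'R',Ro.from_quat(s['tcp_rot']).as_matrix().round(3).tolist(),'F',s['contact_force'].round(1),'gap',s['finger_gap'])
E
python3 -c "
from h import *
target((-.169,-.059,.20),.45,0);target((-.169,-.059,.055),.45,0)"
```

```text
world [0.4328 0.0604 0.2   ] now [ 0.2535 -0.5709  0.2134] t 0.1
trans [ 0.84  -1.009  0.028] rot [-0.002 -0.     0.003]
world [0.4328 0.0604 0.055 ] now [ 0.2535 -0.5709  0.2134] t 0.1
trans [ 0.84  -1.008  0.318] rot [-0.002 -0.     0.003]
```

Emit:
play_rows:
  hand: 40
  increments:
    - {"translation": [0.1,-0.12,0],"rotation": [0,0,0]}
    - {"translation": [0.2,-0.24,0],"rotation": [0,0,0]}
    - {"translation": [0.3,-0.36,0],"rotation": [0,0,0]}
    - {"translation": [0.4,-0.48,0],"rotation": [0,0,0]}
    - {"translation": [0.5,-0.6,0],"rotation": [0,0,0]}
    - {"translation": [0.6,-0.72,0],"rotation": [0,0,0]}
    - {"translation": [0.6,-0.72,0],"rotation": [0,0,0]}

```text
time: 0.98
tool_pos: [0.3733, -0.1485, 0.2139]
tcp_rot: [0.978, 0.207, 0.0, 0.0]
contact_force: [1.6, -0.8, 0.9]
finger_gap: 0.0403
finger_force: 0.0
```

```bash
python3 -c "
from h import *
here();target((-.169,-.059,.20),.45,0);target((-.169,-.059,.055),.45,0)"
```

```text
t 0.975 press [-0.2214 -0.2699  0.2139] R [[0.914, 0.405, 0.0], [0.405, -0.914, -0.0], [0.0, 0.0, -1.0]] F [ 1.6 -0.8  0.9] gap 0.04029574048344073
world [0.4328 0.0604 0.2   ] now [ 0.3733 -0.1485  0.2139] t 0.975
trans [ 0.278 -0.334  0.028] rot [ 0.    -0.     0.002]
world [0.4328 0.0604 0.055 ] now [ 0.3733 -0.1485  0.2139] t 0.975
trans [ 0.278 -0.334  0.318] rot [ 0.    -0.     0.002]
```

Emit:
play_rows:
  increments:
    - {"translation": [0.1,-0.11,0],"rotation": [0,0,0]}
    - {"translation": [0.19,-0.22,0],"rotation": [0,0,0]}
    - {"translation": [0.278,-0.334,0.02],"rotation": [0,0,0]}
    - {"translation": [0.278,-0.334,0.08],"rotation": [0,0,0]}
    - {"translation": [0.278,-0.334,0.16],"rotation": [0,0,0]}
    - {"translation": [0.278,-0.334,0.16],"rotation": [0,0,0]}

```text
time: 1.72
tool_pos: [0.4307, 0.0589, 0.1322]
tcp_rot: [0.978, 0.208, -0.003, -0.001]
contact_force: [0.1, 0.0, 0.3]
finger_gap: 0.0403
finger_force: 0.0
```

Run:
```python
from h import *
import cv2
here();target((-.169,-.059,.055),.45,0)
cv2.imwrite("pics/a.png",cv2.resize(manip.capture("top")[180:380,225:455,::-1],None,fx=2.9,fy=2.9,interpolation=cv2.INTER_CUBIC))
```

```text
t 1.725 press [-0.1711 -0.0606  0.1322] R [[0.914, 0.406, -0.005], [0.407, -0.914, -0.0], [-0.005, -0.002, -1.0]] F [0.1 0.  0.3] gap 0.04025750462976416
world [0.4328 0.0604 0.055 ] now [0.4307 0.0589 0.1322] t 1.725
trans [ 0.006 -0.001  0.154] rot [-0.004  0.009  0.005]
```

View pics/a.png

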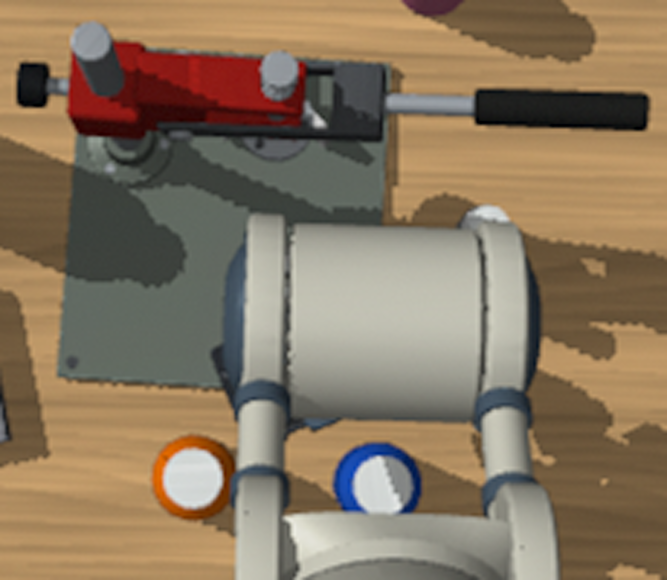

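The top view shows the wrist over the plate in front of the casting, and the blue and orange bottles at (378,480) and (193,480) are clear. Next I descend, then push slowly.

Emit:
play_rows:
  increments:
    - {"translation": [0.005,0,0.05],"rotation": [0,0,0]}
    - {"translation": [0.005,0,0.11],"rotation": [0,0,0]}
    - {"translation": [0.005,0,0.154],"rotation": [0,0,0]}
    - {"translation": [0.005,0,0.154],"rotation": [0,0,0]}
    - {"translation": [0.012,0,0.154],"rotation": [0,0,0]}
    - {"translation": [0.022,0,0.154],"rotation": [0,0,0]}
    - {"translation": [0.03,0,0.154],"rotation": [0,0,0]}

```text
time: 2.65
tool_pos: [0.4472, 0.0648, 0.0576]
tcp_rot: [0.978, 0.207, 0.001, 0.0]
contact_force: [0.3, 0.1, 0.4]
finger_gap: 0.0399
finger_force: 0.0
```

Emit:
play_rows:
  increments:
    - {"translation": [0.008,0,0],"rotation": [0,0,0]}
    - {"translation": [0.016,0,0],"rotation": [0,0,0]}
    - {"translation": [0.024,0,0],"rotation": [0,0,0]}
    - {"translation": [0.032,0,0],"rotation": [0,0,0]}
    - {"translation": [0.04,0,0],"rotation": [0,0,0]}
    - {"translation": [0.048,0,0],"rotation": [0,0,0]}

```text
time: 3.4
tool_pos: [0.4683, 0.0745, 0.0569]
tcp_rot: [0.978, 0.207, -0.0, 0.0]
contact_force: [-0.9, -0.2, 1.6]
finger_gap: 0.0401
finger_force: 1.0
```

Run:
```python
from h import *
import cv2
here()
cv2.imwrite("pics/b.png",manip.capture("wrist")[:,:,::-1])
```

```text
t 3.4 press [-0.134  -0.0437  0.0569] R [[0.914, 0.406, -0.0], [0.406, -0.914, -0.0], [-0.0, -0.0, -1.0]] F [-0.9 -0.2  1.6] gap 0.04010011490865598
```

View pics/b.png

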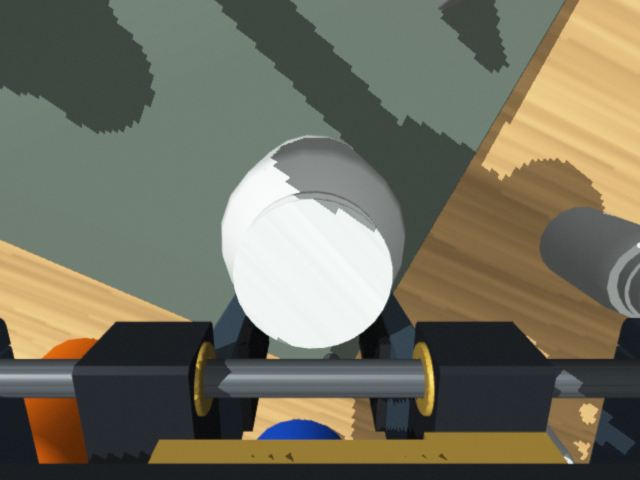

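The wrist view shows the white bottle cradled between the two fingers, with the foil centre at (313,270).

Run:
```python
from h import *
q=unproj('wrist',np.array([313,270]),.12);print(q,Ro.from_euler('z',-PR[2]).apply([q[0]-PR[0],q[1]-PR[1],0]))
print(np.linalg.norm(q-manip.read_state()['tool_pos'][:2]))
```

```text
[0.50695268 0.09274784] [-0.09598644 -0.02420003  0.        ]
0.04208578375285625
```

Emit:
play_rows:
  increments:
    - {"translation": [0.01,0,0],"rotation": [0,0,0]}
    - {"translation": [0.02,0,0],"rotation": [0,0,0]}
    - {"translation": [0.03,0,0],"rotation": [0,0,0]}
    - {"translation": [0.04,0,0],"rotation": [0,0,0]}
    - {"translation": [0.05,0,0],"rotation": [0,0,0]}
    - {"translation": [0.06,0,0],"rotation": [0,0,0]}
    - {"translation": [0.07,0,0],"rotation": [0,0,0]}
    - {"translation": [0.08,0,0],"rotation": [0,0,0]}

```text
time: 4.45
tool_pos: [0.505, 0.0908, 0.0569]
tcp_rot: [0.978, 0.207, -0.0, -0.0]
contact_force: [-1.2, -0.5, 1.3]
finger_gap: 0.0399
finger_force: 1.0
```

Emit:
play_rows:
  increments:
    - {"translation": [0,0,0],"rotation": [0,0,0]}
    - {"translation": [-0.02,0,0],"rotation": [0,0,0]}
    - {"translation": [-0.05,0,0],"rotation": [0,0,0]}
    - {"translation": [-0.05,0,0],"rotation": [0,0,0]}

```text
time: 4.95
tool_pos: [0.4801, 0.08, 0.0569]
tcp_rot: [0.978, 0.207, -0.001, -0.0]
contact_force: [-0.2, 0.2, 0.9]
finger_gap: 0.04
finger_force: 0.0
```

Run:
```python
from h import *
here()
for t in (.25,.5):target((-.125,-.009,.05),0.0,t)
```

```text
t 4.95 press [-0.1224 -0.0378  0.0569] R [[0.914, 0.405, -0.001], [0.405, -0.914, -0.0], [-0.001, -0.001, -1.0]] F [-0.2  0.2  0.9] gap 0.04001007262882639
world [0.4785 0.1089 0.05  ] now [0.4801 0.08   0.0569] t 4.95
trans [ 0.02  -0.054  0.014] rot [-0.113  0.494  0.897]
world [0.4785 0.1089 0.05  ] now [0.4801 0.08   0.0569] t 4.95
trans [ 0.02  -0.054  0.014] rot [-0.226  0.986  0.883]
```

Run:
```python
from h import *
target((-.12,-.0138,.05),0.1,.5)
```

```text
world [0.4833 0.104  0.05  ] now [0.4801 0.08   0.0569] t 4.95
trans [ 0.025 -0.041  0.014] rot [-0.176  0.992  0.687]
```

Emit:
play_rows:
  increments:
    - {"translation": [0.0,-0.01,0],"rotation": [-0.04,0.2,0.14]}
    - {"translation": [0.0,-0.02,0],"rotation": [-0.07,0.4,0.27]}
    - {"translation": [0.01,-0.03,0.005],"rotation": [-0.1,0.6,0.41]}
    - {"translation": [0.02,-0.041,0.014],"rotation": [-0.14,0.8,0.55]}
    - {"translation": [0.025,-0.041,0.014],"rotation": [-0.176,0.99,0.687]}
    - {"translation": [0.025,-0.041,0.014],"rotation": [-0.176,0.99,0.687]}
    - {"translation": [0.025,-0.041,0.014],"rotation": [-0.176,0.99,0.687]}

```text
time: 5.82
tool_pos: [0.4893, 0.1116, 0.0702]
tcp_rot: [0.977, 0.041, 0.207, 0.013]
contact_force: [0.2, -0.3, 1.1]
finger_gap: 0.0398
finger_force: 0.0
```

Run:
```python
from h import *
import cv2
here();target((-.12,-.0138,.03),0.1,.5);target((-.10,-.0118,.03),0.1,.5);target((-.06,-.0075,.03),0.1,.5);target((-.035,-.005,.03),0.1,.5)
cv2.imwrite("pics/c.png",manip.capture("wrist")[:,:,::-1])
```

```text
t 5.825 press [-0.1143 -0.006   0.0702] R [[0.911, 0.075, 0.405], [0.086, -0.996, -0.008], [0.403, 0.042, -0.914]] F [ 0.2 -0.3  1.1] gap 0.0398131563272408
world [0.4833 0.104  0.03  ] now [0.4893 0.1116 0.0702] t 5.825
trans [-0.045  0.011  0.069] rot [0.067 0.169 0.053]
world [0.5034 0.1053 0.03  ] now [0.4893 0.1116 0.0702] t 5.825
trans [-0.008  0.011  0.085] rot [0.067 0.169 0.053]
world [0.5435 0.1082 0.03  ] now [0.4893 0.1116 0.0702] t 5.825
trans [0.066 0.011 0.117] rot [0.067 0.169 0.053]
world [0.5686 0.1099 0.03  ] now [0.4893 0.1116 0.0702] t 5.825
trans [0.112 0.012 0.138] rot [0.067 0.169 0.053]
```

View pics/c.png

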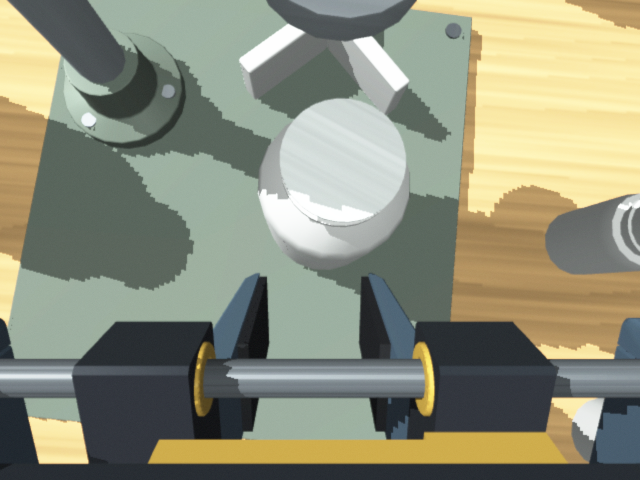

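The wrist view shows the bottle upright, foil centre (343,161), in front of the V nest walls at (275,60) and (375,70). The fingers are behind it.

Emit:
play_rows:
  increments:
    - {"translation": [-0.045,0.011,0.03],"rotation": [0.067,0.169,0.053]}
    - {"translation": [-0.045,0.011,0.069],"rotation": [0.067,0.169,0.053]}
    - {"translation": [-0.045,0.011,0.069],"rotation": [0.067,0.169,0.053]}

```text
time: 6.25
tool_pos: [0.4841, 0.1596, 0.0606]
tcp_rot: [0.976, -0.006, 0.219, -0.005]
contact_force: [-0.3, 0.7, -0.0]
finger_gap: 0.0401
finger_force: 0.0
```

Run:
```python
from h import *
here();target((-.10,-.0118,.03),0.1,.5);target((-.06,-.0075,.03),0.1,.5);target((-.035,-.005,.03),0.1,.5)
```

```text
t 6.25 press [-0.1211  0.0418  0.0606] R [[0.904, -0.01, 0.427], [-0.014, -1.0, 0.006], [0.427, -0.012, -0.904]] F [-0.3  0.7 -0. ] gap 0.04005951329486302
world [0.5034 0.1053 0.03  ] now [0.4841 0.1596 0.0606] t 6.25
trans [0.01  0.109 0.071] rot [ 0.048  0.117 -0.147]
world [0.5435 0.1082 0.03  ] now [0.4841 0.1596 0.0606] t 6.25
trans [0.083 0.102 0.105] rot [ 0.048  0.117 -0.147]
world [0.5686 0.1099 0.03  ] now [0.4841 0.1596 0.0606] t 6.25
trans [0.128 0.098 0.127] rot [ 0.048  0.117 -0.147]
```

Emit:
play_rows:
  increments:
    - {"translation": [0,0,0],"rotation": [0,0,0]}
    - {"translation": [0,0,0],"rotation": [0,0,0]}

```text
time: 6.5
tool_pos: [0.4833, 0.1597, 0.0607]
tcp_rot: [0.976, -0.004, 0.218, -0.004]
contact_force: [-0.9, -0.5, -1.4]
finger_gap: 0.0404
finger_force: 0.0
```

Run:
```python
from h import *
here();s=manip.read_state();print(s['joint_positions'].round(3) if hasattr(s['joint_positions'],'round') else s['joint_positions'],s['joint_vel'])
target((-.12,-.0138,.06),0.1,.5)
```

```text
t 6.5 press [-0.1219  0.0419  0.0607] R [[0.905, -0.005, 0.426], [-0.009, -1.0, 0.007], [0.426, -0.01, -0.905]] F [-0.9 -0.5 -1.4] gap 0.04039179415033417
[ 0.279  0.516  2.156 -1.201  0.119  3.032] [-0.01216666 -0.00292163  0.00184681 -0.01214622  0.0003168   0.01468061]
world [0.4833 0.104  0.06  ] now [0.4833 0.1597 0.0607] t 6.5
trans [0.    0.111 0.   ] rot [ 0.047  0.119 -0.137]
```

j5 and j4 are at their range limits, so this tilt isn't reachable this close in. I'll reduce the tilt, then fit the arm geometry to see what is.

Run:
```python
from h import *
s=manip.read_state();np.savez('p2.npz',j=s['joint_positions'],p=s['tool_pos'],q=s['tcp_rot'])
target((-.125,.0419,.06),0.1,.1)
```

```text
world [0.4802 0.1598 0.06  ] now [0.4833 0.1597 0.0607] t 6.5
trans [-0.006 -0.    -0.001] rot [ 0.019 -0.681 -0.144]
```

Emit:
play_rows:
  increments:
    - {"translation": [-0.006,0,0],"rotation": [0,-0.15,-0.03]}
    - {"translation": [-0.006,0,0],"rotation": [0.01,-0.3,-0.06]}
    - {"translation": [-0.006,0,0],"rotation": [0.01,-0.45,-0.1]}
    - {"translation": [-0.006,0,0],"rotation": [0.02,-0.68,-0.144]}
    - {"translation": [-0.006,0,0],"rotation": [0.02,-0.68,-0.144]}
    - {"translation": [-0.006,0,0],"rotation": [0.02,-0.68,-0.144]}

```text
time: 7.25
tool_pos: [0.4829, 0.1597, 0.06]
tcp_rot: [0.998, 0.032, 0.052, -0.003]
contact_force: [0.3, -0.4, 0.8]
finger_gap: 0.04
finger_force: 0.0
```

Run:
```python
from h import *
here();s=manip.read_state();print(np.round(s['joint_positions'],3))
d=np.load('p2.npz')
D=[([-1.248,.494,1.345],[.254,-.571,.214],[.97826,.20739,0,-.0005]),(d['j'],d['p'],d['q']),(s['joint_positions'],s['tool_pos'],s['tcp_rot'])]
def res(x):
    a1,d1,a2,a3,d4,L=x;o=[]
    for j,p,q in D:
        w=np.array(p)-L*Ro.from_quat(q).apply([0,0,1]);th=j[1]+j[2]
        r=a1+a2*np.sin(j[1])+d4*np.sin(th)+a3*np.cos(th);z=d1+a2*np.cos(j[1])+d4*np.cos(th)-a3*np.sin(th)
        o+=[r*np.cos(j[0])-w[0],r*np.sin(j[0])-w[1],z-w[2]]
    return o
f=least_squares(lambda x:np.r_[res(x),1e-3*(x-[0,.4,.4,0,.4,.25])],[0,.4,.4,0,.4,.25]);x=f.x;print(x.round(4),np.round(np.array(res(x))*1e3,1))
np.save('arm.npy',x)
target((-.125,-.0143,.06),0.1,.1)
```

```text
t 7.25 press [-0.1223  0.0419  0.06  ] R [[0.993, 0.064, 0.103], [0.063, -0.998, 0.01], [0.103, -0.003, -0.995]] F [ 0.3 -0.4  0.8] gap 0.03995665683596137
[ 0.21   0.521  1.88  -0.02   0.637  1.733]
[ 0.6297  0.9833 -0.619   0.0208  0.299   0.1328] [-57.7 -15.9  -7.7  -2.3 -37.3 -11.9  27.3 -52.5  19.7]
world [0.4783 0.1036 0.06  ] now [0.4829 0.1597 0.06  ] t 7.25
trans [-0.016  0.111 -0.002] rot [-0.006 -0.007 -0.006]
```

```bash
cat > fit.py <<'E'
from h import *
s=manip.read_state();d=np.load('p2.npz')
D=[([-1.248,.494,1.345],[.2535,-.5709,.2134],[.97826,.20739,0,-.0005]),(d['j'],d['p'],d['q']),(s['joint_positions'],s['tool_pos'],s['tcp_rot'])]
def fk(j,x):
    a1,d1,a2,d4,L,e,a3=x;th=j[1]+j[2]
    r=a1+a2*np.sin(j[1])+d4*np.sin(th)+a3*np.cos(th);z=d1+a2*np.cos(j[1])+d4*np.cos(th)-a3*np.sin(th)
    c,s_=np.cos(j[0]),np.sin(j[0]);return np.array([r*c-e*s_,r*s_+e*c,z])
res=lambda x:np.concatenate([fk(j,x)-(np.array(p)-x[4]*Ro.from_quat(q).apply([0,0,1])) for j,p,q in D])
x0=np.array([0,.35,.45,.4,.3,.055,0])
x=least_squares(lambda x:np.r_[res(x),1e-3*(x-x0)],x0).x
E
python3 - <<'E'
from fit import *
print(x.round(4),(res(x)*1e3).round(1))
for X in(-.12,-.1,-.08,-.06,-.036):
  for t in(.2,.35,.5):
    w=W(PR,(X,-.01,.04));a=PR[2]+.05;zt=np.array([np.sin(t)*np.cos(a),np.sin(t)*np.sin(a),-np.cos(t)])
    j=least_squares(lambda j:fk(j,x)-(w-x[4]*zt),[.2,.5,1.9]).x;print(X,t,j.round(2),'j5~',round(np.pi-t-j[1]-j[2],2))
E
```

```text
[0.0045 0.2613 0.5888 0.3833 0.3515 0.0594 0.1175] [ 0.2  0.1 -0.  -0.  -0.  -0.   0.  -0.1  0. ]
-0.12 0.2 [0.11 0.54 2.01] j5~ 0.4
-0.12 0.35 [0.13 0.54 2.14] j5~ 0.11
-0.12 0.5 [0.14 0.59 2.27] j5~ -0.22
-0.1 0.2 [0.11 0.55 1.96] j5~ 0.43
-0.1 0.35 [0.12 0.55 2.09] j5~ 0.15
-0.1 0.5 [0.13 0.59 2.22] j5~ -0.17
-0.08 0.2 [0.1  0.56 1.92] j5~ 0.46
-0.08 0.35 [0.11 0.56 2.05] j5~ 0.18
-0.08 0.5 [0.12 0.6  2.17] j5~ -0.13
-0.06 0.2 [0.09 0.58 1.87] j5~ 0.49
-0.06 0.35 [0.1  0.57 2.  ] j5~ 0.22
-0.06 0.5 [0.11 0.6  2.13] j5~ -0.09
-0.036 0.2 [0.09 0.6  1.81] j5~ 0.53
-0.036 0.35 [0.1  0.59 1.94] j5~ 0.26
-0.036 0.5 [0.11 0.61 2.07] j5~ -0.04
```

The arm model fits to about 0.1 mm. A tilt of 0.35 is reachable from x ≥ -0.1 and clears the head.

Run:
```python
from h import *
here();target((-.125,-.014,.06),0.1,.2)
```

```text
t 7.25 press [-0.1223  0.0419  0.06  ] R [[0.993, 0.064, 0.103], [0.063, -0.998, 0.01], [0.103, -0.003, -0.995]] F [ 0.3 -0.4  0.8] gap 0.03995665683596137
world [0.4783 0.1039 0.06  ] now [0.4829 0.1597 0.06  ] t 7.25
trans [-0.016  0.111 -0.002] rot [-0.006  0.193 -0.006]
```

Emit:
play_rows:
  hand: 24
  increments:
    - {"translation": [-0.016,0.03,0],"rotation": [0,0,0]}
    - {"translation": [-0.016,0.07,0],"rotation": [0,0.1,0]}
    - {"translation": [-0.016,0.111,0],"rotation": [-0.006,0.193,-0.006]}
    - {"translation": [-0.016,0.111,0],"rotation": [-0.006,0.193,-0.006]}
    - {"translation": [-0.016,0.111,0],"rotation": [-0.006,0.193,-0.006]}

```text
time: 7.88
tool_pos: [0.4754, 0.1038, 0.0584]
tcp_rot: [0.995, 0.033, 0.098, -0.002]
contact_force: [0.1, 0.4, 0.3]
finger_gap: 0.0239
finger_force: 0.0
```

Run:
```python
from h import *
import cv2
here();print(np.round(manip.read_state()['joint_positions'],2))
cv2.imwrite("pics/d.png",manip.capture("wrist")[:,:,::-1])
for X in(-.115,-.085):target((X,.1*X-.0015,.03),0.1,.2)
```

```text
t 7.875 press [-0.1279 -0.0142  0.0584] R [[0.979, 0.066, 0.195], [0.065, -0.998, 0.011], [0.195, 0.002, -0.981]] F [0.1 0.4 0.3] gap 0.023892792343865363
[ 0.1   0.49  2.01 -0.02  0.44  1.62]
world [0.4883 0.1046 0.03  ] now [0.4758 0.1041 0.0584] t 7.925
trans [0.013 0.001 0.061] rot [0.004 0.006 0.001]
world [0.5184 0.1066 0.03  ] now [0.4758 0.1041 0.0584] t 7.925
trans [0.073 0.001 0.072] rot [0.004 0.006 0.001]
```

View pics/d.png

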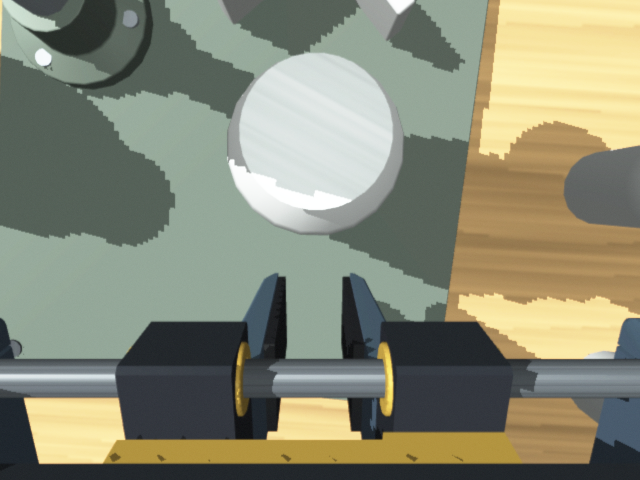

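The bottle is ahead of the fingers on their centre line, foil centre (316,131). I lower and push.

Emit:
play_rows:
  increments:
    - {"translation": [0.005,0.001,0.03],"rotation": [0,0,0]}
    - {"translation": [0.013,0.001,0.061],"rotation": [0,0,0]}
    - {"translation": [0.025,0.001,0.063],"rotation": [0,0,0]}
    - {"translation": [0.037,0.001,0.065],"rotation": [0,0,0]}
    - {"translation": [0.049,0.001,0.067],"rotation": [0,0,0]}
    - {"translation": [0.061,0.001,0.07],"rotation": [0,0,0]}
    - {"translation": [0.073,0.001,0.072],"rotation": [0,0,0]}
    - {"translation": [0.06,0.001,0.069],"rotation": [0,0,0]}

```text
time: 8.93
tool_pos: [0.5131, 0.1059, 0.0307]
tcp_rot: [0.995, 0.033, 0.099, -0.002]
contact_force: [-0.4, 0.2, 0.7]
finger_gap: 0.0239
finger_force: 0.0
```

Run:
```python
from h import *
here();print(np.round(manip.read_state()['joint_positions'],2))
target((-.095,.05*-.095-.006,.03),0.05,.36)
```

```text
t 8.925 press [-0.0903 -0.0108  0.0307] R [[0.978, 0.067, 0.197], [0.066, -0.998, 0.011], [0.197, 0.002, -0.98]] F [-0.4  0.2  0.7] gap 0.023909962086555724
[ 0.09  0.57  1.95 -0.02  0.42  1.61]
world [0.5084 0.1062 0.03  ] now [0.5131 0.1059 0.0307] t 8.925
trans [-0.01  -0.001 -0.001] rot [-0.024  0.323  0.098]
```

Emit:
play_rows:
  increments:
    - {"translation": [-0.01,0,0],"rotation": [-0.01,0.1,0.03]}
    - {"translation": [-0.01,0,0],"rotation": [-0.015,0.2,0.06]}
    - {"translation": [-0.01,0,0],"rotation": [-0.024,0.323,0.098]}
    - {"translation": [-0.01,0,0],"rotation": [-0.024,0.323,0.098]}

```text
time: 9.43
tool_pos: [0.5057, 0.1057, 0.03]
tcp_rot: [0.984, 0.008, 0.176, -0.001]
contact_force: [0.9, -0.7, -0.7]
finger_gap: 0.0242
finger_force: 0.0
```

Run:
```python
from h import *
here();print(np.round(manip.read_state()['joint_positions'],2))
for X in(-.08,-.06,-.05):target((X,.05*X-.002,.03),0.05,.36)
```

```text
t 9.425 press [-0.0977 -0.0113  0.03  ] R [[0.938, 0.017, 0.347], [0.016, -1.0, 0.005], [0.347, 0.001, -0.938]] F [ 0.9 -0.7 -0.7] gap 0.02424227447735601
[ 0.11  0.58  2.1  -0.3   0.12  1.95]
world [0.5235 0.1104 0.03  ] now [0.5057 0.1057 0.03  ] t 9.425
trans [ 0.034 -0.009  0.012] rot [0.002 0.012 0.002]
world [0.5436 0.1107 0.03  ] now [0.5057 0.1057 0.03  ] t 9.425
trans [ 0.071 -0.009  0.026] rot [0.002 0.012 0.002]
world [0.5536 0.1109 0.03  ] now [0.5057 0.1057 0.03  ] t 9.425
trans [ 0.09  -0.009  0.033] rot [0.002 0.012 0.002]
```

Emit:
play_rows:
  increments:
    - {"translation": [0.012,-0.003,0.004],"rotation": [0,0,0]}
    - {"translation": [0.024,-0.006,0.008],"rotation": [0,0,0]}
    - {"translation": [0.034,-0.009,0.012],"rotation": [0,0,0]}
    - {"translation": [0.044,-0.009,0.016],"rotation": [0,0,0]}
    - {"translation": [0.054,-0.009,0.02],"rotation": [0,0,0]}
    - {"translation": [0.063,-0.009,0.023],"rotation": [0,0,0]}
    - {"translation": [0.072,-0.009,0.0265],"rotation": [0,0,0]}
    - {"translation": [0.08,-0.009,0.0295],"rotation": [0,0,0]}

```text
time: 10.42
tool_pos: [0.5507, 0.111, 0.0305]
tcp_rot: [0.984, 0.008, 0.178, -0.001]
contact_force: [-1.9, 0.1, 1.0]
finger_gap: 0.0243
finger_force: 0.9
```

Run:
```python
from h import *
here();print(np.round(manip.read_state()['joint_positions'],2))
for X in(-.05,-.045,-.04):target((X,.05*X-.002,.03),0.05,.36)
```

```text
t 10.425 press [-0.0529 -0.0045  0.0305] R [[0.937, 0.016, 0.349], [0.015, -1.0, 0.005], [0.349, 0.0, -0.937]] F [-1.9  0.1  1. ] gap 0.024348851615623508
[ 0.11  0.6   1.99 -0.18  0.2   1.83]
world [0.5536 0.1109 0.03  ] now [0.5507 0.111  0.0305] t 10.425
trans [0.005 0.    0.003] rot [0.001 0.006 0.   ]
world [0.5586 0.111  0.03  ] now [0.5507 0.111  0.0305] t 10.425
trans [0.014 0.    0.007] rot [0.001 0.006 0.   ]
world [0.5636 0.1111 0.03  ] now [0.5507 0.111  0.0305] t 10.425
trans [0.024 0.    0.01 ] rot [0.001 0.006 0.   ]
```

Emit:
play_rows:
  increments:
    - {"translation": [0.0035,0,0.0014],"rotation": [0,0,0]}
    - {"translation": [0.007,0,0.0028],"rotation": [0,0,0]}
    - {"translation": [0.0095,0,0.0037],"rotation": [0,0,0]}
    - {"translation": [0.0095,0,0.0037],"rotation": [0,0,0]}

```text
time: 10.92
tool_pos: [0.5554, 0.1111, 0.0305]
tcp_rot: [0.984, 0.008, 0.177, -0.001]
contact_force: [-1.8, 0.5, 1.5]
finger_gap: 0.0241
finger_force: 1.0
```

Emit:
play_rows:
  increments:
    - {"translation": [0.002,0,0.0008],"rotation": [0,0,0]}
    - {"translation": [0.004,0,0.0015],"rotation": [0,0,0]}
    - {"translation": [0.004,0,0.0015],"rotation": [0,0,0]}

```text
time: 11.3
tool_pos: [0.5563, 0.1111, 0.0301]
tcp_rot: [0.984, 0.008, 0.176, -0.001]
contact_force: [-9.3, 2.0, 4.4]
finger_gap: 0.024
finger_force: 4.5
```

Run:
```python
from h import *
import cv2
here()
a=manip.capture("wrist");b=manip.capture("scene")
b=cv2.resize(b[255:405,240:340],(400,600),interpolation=cv2.INTER_CUBIC)
a=cv2.resize(a[0:480,160:480],(400,600))
cv2.imwrite("pics/e.png",np.hstack([a,b])[:,:,::-1])
```

```text
t 11.3 press [-0.0473 -0.0042  0.0301] R [[0.938, 0.016, 0.347], [0.016, -1.0, 0.005], [0.347, 0.001, -0.938]] F [-9.3  2.   4.4] gap 0.024047876465768878
```

View pics/e.png

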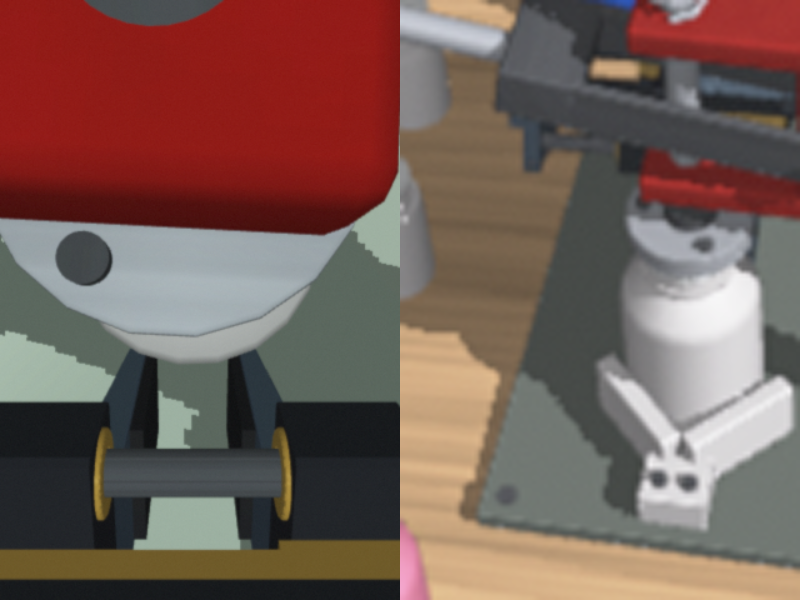

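The composite shows the bottle standing in the V, with walls at right (640,400) and (735,430), and the head above it. I check the silhouette numerically while pushing a little more.

Emit:
play_rows:
  increments:
    - {"translation": [0.002,0,0.0008],"rotation": [0,0,0]}
    - {"translation": [0.004,0,0.0015],"rotation": [0,0,0]}
    - {"translation": [0.004,0,0.0015],"rotation": [0,0,0]}

```text
time: 11.78
tool_pos: [0.5569, 0.1111, 0.0298]
tcp_rot: [0.984, 0.008, 0.175, -0.001]
contact_force: [-17.8, 3.2, 11.1]
finger_gap: 0.0242
finger_force: 8.8
```

Run:
```python
from h import *
import cv2
here()
b=manip.capture("scene");cv2.imwrite("pics/f.png",b[:,:,::-1])
# scene-camera pixel bias from the nest corner (crop 683,440 of the x4 view)
C=lambda P:(proj('scene',P)-[240,255]+.5)*4-.5
print('corner pred',C(W(PR,(.045,0,.044))))
q=W(PR,(0,0,0))[:2];c=manip.get_calibration('scene')['world_to_cam'];cam=-c[:3,:3].T@c[:3,3]
for off in((0,0),(-.005,0),(0,.005)):
  for z in(.06,.08):
    o=W(PR,(off[0],off[1],z));v=cam[:2]-o[:2];v/=np.linalg.norm(v);n=np.array([-v[1],v[0]])
    pts=np.array([C(o+[.032*np.cos(a),.032*np.sin(a),0]) for a in np.linspace(0,6.28,200)])
    print(off,z,'left',pts[:,0].min().round(1)+400,'right',pts[:,0].max().round(1)+400,'row',pts[pts[:,0].argmin(),1].round())
m=b[255:405,240:340].astype(int)
for r in(75,78,80,82,85,88):print(r*4,m[r,50:95].sum(1)//3)
```

```text
t 11.775 press [-0.0467 -0.0042  0.0298] R [[0.938, 0.016, 0.345], [0.016, -1.0, 0.005], [0.345, 0.001, -0.939]] F [-17.8   3.2  11.1] gap 0.024187701270742008
corner pred [274.92405058 434.02773345]
(0, 0) 0.06 left 622.3 right 761.4 row 336.0
(0, 0) 0.08 left 619.7 right 760.7 row 309.0
(-0.005, 0) 0.06 left 624.5 right 763.1 row 327.0
(-0.005, 0) 0.08 left 622.0 right 762.5 row 301.0
(0, 0.005) 0.06 left 632.9 right 772.1 row 337.0
(0, 0.005) 0.08 left 630.5 right 771.6 row 311.0
300 [ 72  72  72  72  76  95 119 133 141 150 158 166 175 178 178 184 195 205
 205 207 206 214 221 228 234 237 241 243 245 246 245 244 243 242 242 241
 240 237 229 205 150 117 115 116 117]
312 [ 71  72  72  71  74  89 111 124 140 156 166 174 181 189 197 206 213 218
 222 226 231 234 236 238 240 241 242 242 243 244 244 244 243 242 241 239
 235 227 216 197 156 118 116 117 116]
320 [ 71  73  72  71  71  86 105 115 129 146 160 173 184 192 200 207 213 217
 222 226 229 232 234 236 238 239 240 241 242 242 242 242 241 240 236 230
 223 217 213 194 153 116 114 116 117]
328 [ 71  72  71  71  71  81 102 112 117 127 140 154 169 182 192 202 211 218
 221 225 228 231 232 235 237 237 238 239 239 239 237 235 232 229 224 219
 217 216 213 194 144  79  70  82 101]
340 [ 73  71  72  71  72  76  94 110 116 119 122 124 129 136 145 156 168 179
 189 195 201 207 214 217 218 218 218 219 219 218 216 216 217 218 218 217
 217 216 213 203 168  84  70  72  72]
352 [ 72  77  89  93  74  73  90 110 115 119 122 124 127 131 137 144 150 156
 163 168 173 179 185 190 194 199 203 207 211 213 214 216 217 218 219 217
 217 216 213 203 169  83  68  71  71]
```

The silhouette matches the seated position: edges at 622 and 762 against a predicted 622 and 761. The reaction is almost pure -x, so both walls are bearing. I retreat.

Emit:
play_rows:
  hand: 24
  increments:
    - {"translation": [-0.01,0,-0.004],"rotation": [0,0,0]}
    - {"translation": [-0.028,0,-0.0104],"rotation": [0,0,0]}
    - {"translation": [-0.047,0,-0.0173],"rotation": [0,0,0]}
    - {"translation": [-0.066,0,-0.03],"rotation": [0,-0.12,0]}
    - {"translation": [-0.09,0,-0.043],"rotation": [0,-0.25,0]}
    - {"translation": [-0.11,0,-0.06],"rotation": [0,-0.4,0]}
    - {"translation": [-0.12,0,-0.08],"rotation": [0,-0.55,0]}
    - {"translation": [-0.12,0,-0.08],"rotation": [0,-0.7,0]}

```text
time: 12.82
tool_pos: [0.4888, 0.1099, 0.0476]
tcp_rot: [1.0, 0.008, 0.003, 0.0]
contact_force: [0.4, -0.6, 0.3]
finger_gap: 0.0241
finger_force: 0.0
```

Run:
```python
from h import *
import cv2
here();print(np.round(manip.read_state()['joint_positions'],2))
a=manip.capture("wrist");b=manip.capture("scene")
b=cv2.resize(b[255:405,240:340],(400,600),interpolation=cv2.INTER_CUBIC)
a=cv2.resize(a[0:300,220:420],(400,600))
cv2.imwrite("pics/g.png",np.hstack([a,b])[:,:,::-1])
target((-.13,-.01,.36),0,0)
```

```text
t 12.825 press [-0.1148 -0.0077  0.0476] R [[1.0, 0.016, 0.005], [0.016, -1.0, -0.001], [0.005, 0.001, -1.0]] F [ 0.4 -0.6  0.3] gap 0.024127025899905587
[ 0.1   0.56  1.82 -0.    0.75  1.66]
world [0.4734 0.1081 0.36  ] now [0.491  0.1099 0.0472] t 12.925
trans [-0.03   0.004 -0.626] rot [ 0.001 -0.016  0.099]
```

View pics/g.png

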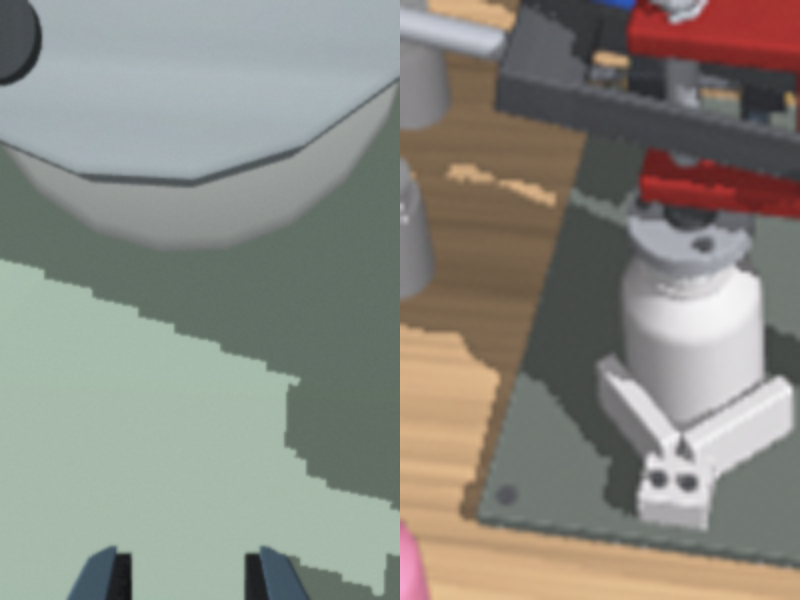

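The bottle stands in the V against both walls, edges 622–762 with the head centred at about 690. Next is the lever: up and back, fingers closed.

Emit:
play_rows:
  hand: 0
  increments:
    - {"translation": [-0.03,0,-0.1],"rotation": [0,0,0]}
    - {"translation": [-0.03,0,-0.2],"rotation": [0,0,0]}
    - {"translation": [-0.03,0,-0.3],"rotation": [0,0,0]}
    - {"translation": [-0.03,0,-0.4],"rotation": [0,0,0]}
    - {"translation": [-0.03,0,-0.5],"rotation": [0,0,0]}
    - {"translation": [-0.03,0.004,-0.626],"rotation": [0,0,0]}
    - {"translation": [-0.03,0.004,-0.626],"rotation": [0,0,0]}
    - {"translation": [-0.03,0.004,-0.626],"rotation": [0,0,0]}

```text
time: 13.92
tool_pos: [0.4719, 0.1077, 0.3589]
tcp_rot: [1.0, 0.008, 0.004, 0.0]
contact_force: [-0.5, -1.2, -1.4]
finger_gap: 0.0004
finger_force: 0.0
```

Run:
```python
from h import *
here();target((-.12,-.186,.36),0,0);target((0,-.188,.32),0,0)
```

```text
t 13.925 press [-0.1316 -0.0104  0.3589] R [[1.0, 0.016, 0.007], [0.016, -1.0, -0.001], [0.007, 0.001, -1.0]] F [-0.5 -1.2 -1.4] gap 0.00041005083054481794
world [ 0.4775 -0.0682  0.36  ] now [0.4719 0.1077 0.3589] t 13.925
trans [ 0.006  0.352 -0.002] rot [ 0.002 -0.015  0.099]
world [ 0.5974 -0.0742  0.32  ] now [0.4719 0.1077 0.3589] t 13.925
trans [0.245 0.368 0.08 ] rot [ 0.002 -0.015  0.099]
```

Emit:
play_rows:
  increments:
    - {"translation": [0,0.12,0],"rotation": [0,0,0.05]}
    - {"translation": [0,0.24,0],"rotation": [0,0,0.1]}
    - {"translation": [0.006,0.352,0],"rotation": [0,0,0.1]}
    - {"translation": [0.12,0.36,0.02],"rotation": [0,0,0.1]}
    - {"translation": [0.23,0.368,0.04],"rotation": [0,0,0.1]}
    - {"translation": [0.245,0.368,0.08],"rotation": [0,0,0.1]}
    - {"translation": [0.245,0.368,0.08],"rotation": [0,0,0.1]}
    - {"translation": [0.245,0.368,0.08],"rotation": [0,0,0.1]}

```text
time: 14.92
tool_pos: [0.5974, -0.074, 0.3207]
tcp_rot: [1.0, -0.017, 0.003, 0.0]
contact_force: [-0.7, 0.1, 0.6]
finger_gap: 0.0002
finger_force: 0.0
```

Run:
```python
from h import *
here();target((0,-.188,.275),0,0)
```

```text
t 14.925 press [ 0.     -0.1878  0.3207] R [[0.999, -0.034, 0.006], [-0.034, -0.999, -0.0], [0.006, 0.0, -1.0]] F [-0.7  0.1  0.6] gap 0.00023714886363018035
world [ 0.5974 -0.0742  0.275 ] now [ 0.5974 -0.074   0.3207] t 14.925
trans [-0.001  0.     0.091] rot [ 0.    -0.012 -0.   ]
```

Emit:
play_rows:
  increments:
    - {"translation": [0,0,0.04],"rotation": [0,0,0]}
    - {"translation": [0,0,0.08],"rotation": [0,0,0]}
    - {"translation": [0,0,0.1],"rotation": [0,0,0]}
    - {"translation": [0,0,0.12],"rotation": [0,0,0]}
    - {"translation": [0,0,0.13],"rotation": [0,0,0]}
    - {"translation": [0,0,0.13],"rotation": [0,0,0]}

```text
time: 15.68
tool_pos: [0.5988, -0.0742, 0.2561]
tcp_rot: [1.0, -0.017, 0.004, 0.0]
contact_force: [-0.4, -0.8, 3.9]
finger_gap: 0.0005
finger_force: 1.9
```

Emit:
play_rows:
  increments:
    - {"translation": [0,0,0.025],"rotation": [0,0,0]}
    - {"translation": [0,0,0.05],"rotation": [0,0,0]}
    - {"translation": [0,0,0.075],"rotation": [0,0,0]}
    - {"translation": [0,0,0.09],"rotation": [0,0,0]}
    - {"translation": [0,0,0.105],"rotation": [0,0,0]}
    - {"translation": [0,0,0.12],"rotation": [0,0,0]}
    - {"translation": [0,0,0.12],"rotation": [0,0,0]}
    - {"translation": [0,0,0.12],"rotation": [0,0,0]}

```text
time: 16.68
tool_pos: [0.5995, -0.0741, 0.1968]
tcp_rot: [1.0, -0.017, 0.004, 0.0]
contact_force: [-1.8, -0.2, 10.4]
finger_gap: 0.0003
finger_force: 5.5
```

Emit:
play_rows:
  increments:
    - {"translation": [0,0,0.008],"rotation": [0,0,0]}
    - {"translation": [0,0,0.008],"rotation": [0,0,0]}
    - {"translation": [0,0,0.008],"rotation": [0,0,0]}
    - {"translation": [0,0,0.008],"rotation": [0,0,0]}
    - {"translation": [0,0,0.008],"rotation": [0,0,0]}
    - {"translation": [0,0,0.008],"rotation": [0,0,0]}
    - {"translation": [0,0,0.008],"rotation": [0,0,0]}
    - {"translation": [0,0,0.008],"rotation": [0,0,0]}

```text
time: 17.68
tool_pos: [0.5996, -0.0739, 0.1929]
tcp_rot: [1.0, -0.017, 0.004, -0.0]
contact_force: [-2.5, 0.9, 11.8]
finger_gap: 0.0009
finger_force: 5.7
```

Emit:
play_rows:
  increments:
    - {"translation": [0,0,0],"rotation": [0,0,0]}
    - {"translation": [0,0,0],"rotation": [0,0,0]}
    - {"translation": [0,0,0],"rotation": [0,0,0]}
    - {"translation": [0,0,0],"rotation": [0,0,0]}
    - {"translation": [0,0,0],"rotation": [0,0,0]}
    - {"translation": [0,0,0],"rotation": [0,0,0]}
    - {"translation": [0,0,0],"rotation": [0,0,0]}
    - {"translation": [0,0,0],"rotation": [0,0,0]}

```text
time: 18.68
tool_pos: [0.5995, -0.0739, 0.1929]
tcp_rot: [1.0, -0.017, 0.004, -0.0]
contact_force: [-2.8, 1.3, 11.6]
finger_gap: 0.0001
finger_force: 5.7
```

Emit:
play_rows:
  increments:
    - {"translation": [0,0,0],"rotation": [0,0,0]}
    - {"translation": [0,0,0],"rotation": [0,0,0]}
    - {"translation": [0,0,0],"rotation": [0,0,0]}
    - {"translation": [0,0,0],"rotation": [0,0,0]}

```text
time: 19.18
tool_pos: [0.5996, -0.0739, 0.1929]
tcp_rot: [1.0, -0.017, 0.004, -0.0]
contact_force: [-1.5, 0.1, 11.8]
finger_gap: 0.0005
finger_force: 5.7
```

Emit:
play_rows:
  increments:
    - {"translation": [0,0,-0.025],"rotation": [0,0,0]}
    - {"translation": [0,0,-0.05],"rotation": [0,0,0]}
    - {"translation": [0,0,-0.075],"rotation": [0,0,0]}
    - {"translation": [0,0,-0.1],"rotation": [0,0,0]}
    - {"translation": [0,0,-0.13],"rotation": [0,0,0]}
    - {"translation": [0,0,-0.17],"rotation": [0,0,0]}
    - {"translation": [0,0,-0.24],"rotation": [0,0,0]}
    - {"translation": [0,0,-0.28],"rotation": [0,0,0]}

```text
time: 20.18
tool_pos: [0.598, -0.0742, 0.3337]
tcp_rot: [1.0, -0.017, 0.004, 0.0]
contact_force: [0.9, 0.3, -0.9]
finger_gap: 0.0003
finger_force: 0.0
```

Emit:
play_rows:
  increments:
    - {"translation": [0,0,-0.05],"rotation": [0,0,0]}
    - {"translation": [0,0,-0.05],"rotation": [0,0,0]}
    - {"translation": [0,0,-0.05],"rotation": [0,0,0]}
    - {"translation": [0,0,-0.05],"rotation": [0,0,0]}

```text
time: 20.68
tool_pos: [0.5975, -0.074, 0.3559]
tcp_rot: [1.0, -0.017, 0.003, -0.0]
contact_force: [0.5, -0.9, -0.4]
finger_gap: 0.0007
finger_force: 0.0
```

Run:
```python
from h import *
import cv2
here()
b=manip.capture("scene");a=cv2.imread("pics/f.png")[:,:,::-1];cv2.imwrite("pics/h.png",b[:,:,::-1])
m=b[255:405,240:340].astype(int)
for r in(78,85):print(r*4,m[r,52:60].sum(1)//3,m[r,86:94].sum(1)//3)
print('scene0 diff lever region',np.abs(b.astype(int)-cv2.imread("pics/scene0.png")[:,:,::-1]).mean(2)[238:262,162:230].mean())
```

```text
t 20.675 press [ 1.000e-04 -1.878e-01  3.559e-01] R [[0.999, -0.034, 0.005], [-0.034, -0.999, -0.0], [0.005, -0.0, -1.0]] F [ 0.5 -0.9 -0.4] gap 0.0007461767115225619
312 [ 74  74  75  90 112 127 143 160] [238 231 221 204 164 122 119 120]
340 [ 74  73  74  79  94 114 119 123] [221 220 217 211 175  88  72  73]
scene0 diff lever region 2.6460375816993467
```

The bottle's edges haven't moved, the lever region matches the first picture, and the robot is clear.

```bash
python3 -c "
from workcell import manip
print(manip.job_done())"
```

```text
the job is handed in; nothing more can be done
None
```

I pushed the bottle into the nest, held the lever down for a little over 2 s and let it come fully up. The job is handed in at about 21 s of the 56 s allowed, and no verdict came back.

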